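Load the brass blank into the engraving machine's tilted nest

TASK

Set the machine up for engraving: take the brass blank from the wooden board, press it fully home into the recess of the tilted nest so that its face is flush with the nest's face, then slide the red-gripped hold-down all the way against its stop so that its lip covers the blank's edge. Leave the other blanks and tools where they are, and let go of everything.

Things in the scene. Friction and masses are not known exactly. Their poses are not given: they have to be found in the camera images.
- brass_blank: the bright yellow brass blank, a sharp-edged plate 44 mm long (its x), 32 mm wide (y), 14 mm thick (z), 140 to 200 g, flat on the wooden board. Origin: centre of its underside. A half turn about z gives the same part. Grip it across its 32 mm width by its upper 6 to 7 mm only, so that the lower half can enter the recess; then let go and press it down with closed fingertips
- board: wooden board 240 mm (its x) by 100 mm (y) on the bench, 12 mm thick, with a green top and a rim 4 mm higher than that. Origin: centre of its underside. Three blanks of one size (brass, grey steel, black) lie on it in a row along x, 70 mm apart, in changing order, each turned up to 15 degrees
- nest (a point): centre of the mouth of the rectangular recess, in the plane of the nest's face. The nest is a steel plate, 122 by 150 mm, on the machine's tilting table, clamped at 23 to 31 degrees, leaning towards the robot; this point is about 125 mm up. Axes: z out of the face, x up the slope, y level, to the left when looking up the slope. Only the hold-down, its rail and its stop stand above the face
- nest_floor (a point): centre of the recess's flat floor, 14 mm below the mouth: as deep as the blank is thick, so a blank on the floor is flush. Axes as the nest's. The recess measures 46 mm along x by 34 mm along y (2 mm more than the blank each way) and has a 45-degree lead-in bevel 2.5 mm wide round its mouth, outside these sizes
- plunger_tip (a point): foremost point of a rounded steel spring plunger (16 mm ball) in the recess's upper (+x) end wall, 9 mm below the face, standing 3 mm into the recess at rest. It gives way to the blank and pushes it against the lower (-x) wall with 3 to 6 N, so the blank does not drop in by itself: it takes a push of 5 to 12 N to go home, and then stays
- hold_down_grip (a point): centre of the top of the hold-down's red thumb grip: 14 mm along the nest's y, 22 mm along x, 22 mm high, top 36.5 mm above the nest's face, on a steel saddle 26 mm wide (y) and 14.5 mm above the face. Its centre keeps x = 47 mm in the nest's frame; y = -56 mm when parked, 0 when home. Rail 6 mm high, at x = 35 to 59 mm; stop 12 mm high, at y = 13 to 26 mm
- hold_down (a joint): travel of the hold-down along its rail in m, towards the nest's +y: 0 parked, 0.056 home against its stop. It starts at 0 to 0.014, clear of the recess, slides with about 2 N and stays where it is left. Its steel lip, 2 mm above the face, reaches down the slope to x = 16.5 mm, over the upper edge of a flush blank; a blank standing prouder than that blocks it
- steel_blank: grey steel blank of the same size on the board; origin at the centre of its underside. To be left alone
- black_blank: black plastic blank of the same size on the board; origin at the centre of its underside. To be left alone
- oilstone: grey sharpening stone, a bar 90 x 24 x 14 mm lying on the bench; origin at the centre of its underside. To be left alone
- loupe: black eye loupe, a round piece 38 mm across and 34 mm high; origin at the centre of its underside. To be left alone
- graver: small tool 130 mm long with a blue handle, lying on the bench; origin at the middle of its length, at bench level. To be left alone
- brush: flat brush 170 mm long with a pale wooden handle, lying on the bench; origin at the middle of its length, at bench level. To be left alone
- grease_pot: amber glass pot with a black cap, 48 mm across and 45 mm high; origin at the centre of its underside. To be left alone

How it is judged:
By the outcome, as a careful person would: the job done as asked, in the order asked, and still so for the second after the job is handed in, with the robot touching nothing.
It also fails if it takes over 64 s, if anything falls off the work surface, if the arm or the gripper's body presses on something with over 40 N, if the wrist force passes 120 N, or if a joint passes its speed limit or range.

ROBOT

A 6-joint arm with a two-finger parallel gripper is mounted at the origin on the work surface. World frame = base frame: x ahead of the robot, y to its left, z up, the work surface at z = 0. Lengths are in m, angles in rad, forces in N, time in s.
With the tool pointing down it reaches from about 0.35 to 0.775 m from the base axis. Payload 7.3 kg.
Tool frame: the origin (TCP) lies between the finger pads; the fingertips stand 14 mm ahead of it and the grasp point (between the pads) lies 5 mm behind it; z points along the fingers, y is the line along which they close (so a half turn about z gives the same grasp; the last joint's range is limited). The gripper opens to 92 mm and grips with 3 to 60 N. Pads are 19 mm wide; open, the fingers measure 130 mm over their backs; the gripper's body (75 mm by 190 mm) begins 47 mm behind the grasp point.
Start: joints at [0.993, 0.342, 1.524, -0, 1.275, -0.146], TCP at [0.22, 0.477, 0.241] pointing down, gripper open.
Joint ranges: [-2.53, 2.53], [-0.77, 2.02], [0.04, 2.7], [-1, 4.14], [0.28, 2.66], [-3.11, 3.11]. Speed limits (rad/s): [2.57, 2.57, 3.14, 3.14, 3.14, 3.14].

INTERFACE

Orientations are given as [roll, pitch, yaw] about the fixed x, y, z axes, in that order (R = Rz(yaw) Ry(pitch) Rx(roll)).
In Python, from cell import robot, eyes gives the robot as it stands. The module is installed in compiled form; this text tells all that it offers.
- The arm moves only by the shell command python3 -m handwheel 'ROWS' [FORCE]. ROWS is JSON, one flat list of numbers, 5 for each row, row after row: the shift along the world's x, y, z in mm, then the turn about the world's z in rad, then the opening, from 0 (shut) to 1 (fully open). In form: [x, y, z, spin, jaw, x, y, z, spin, jaw, ...]. A call has 1 to 8 rows; each row shifts and turns the commanded pose from where the row before left it; what a row does not reach is not made up. A row lasts 1/10 s, in which the tool goes at most 50 mm and 8.59 degrees, less where a joint would pass 70% of its speed; a pose out of reach is approached as far as the arm can. A call with a gripper value outside its range is refused whole. The fingers move at their own pace and stop on an object; FORCE is the grip in N (left out, the last holds). Time passes only in rows, so rows that do not move let the fingers close. It gives the time, the measured TCP pose, the force, the opening and the grip force at its end, in the units of the state.
- robot.observe(): the state, without advancing time (a new reading comes with each control period).
- eyes.read_camera(name): name is "side" or "top"; returns (picture, depth): 400x640x3 uint8, blue, green, red; 400x640 float32, m along the optical axis (not along the pixel's ray), 0 where there is no reading.
- eyes.calibration(name): a dict with "fx", "fy", "cx", "cy" (pixels), "world_to_cam" (4x4, takes a point from world to camera coordinates). Camera axes: x right, y down, z forward; pixel columns grow to the right and rows downward; lengths in m; the calibration is good to about 2 mm. A picture is of the moment at which its call begins. calibration takes no time and is no camera call.
- robot.hand_in(): hands the job in; it is judged then, once.
The state is a dict: "time": time; "qpos": joint angles; "qvel": joint speeds; "joint_efforts": joint torques, N m; "tool_pos": TCP position; "tool_rot": TCP orientation; "contact_force": force on the tool from outside, world axes, zero at the start; "torque": the same for the moment, N m; "opening": finger opening in m; "grip_force": force on a finger pad.
Only numpy, scipy, OpenCV 4.12 (cv2) and the standard library are available. Lean on these libraries where they do the work, as an engineer would, in place of code of your own. Each camera call takes 0.05 s, during which the arm holds its last target. There are 200 camera calls.

## Working session

There is one attempt and no reset: what is moved stays moved. The work goes in short steps, Python scripts to look and compute and a shell command to move; the robot and the scene stay as the last step left them, time stands still between calls to the robot, and variables do not carry over. Pictures are saved under pics/ and viewed, at most 10 in all, crops included, and the job is handed in when it is done.

```bash
mkdir -p pics; cat > h.py <<'E'
import numpy as np, cv2
from cell import robot, eyes
def snap(n):
    im,d=eyes.read_camera(n); c=eyes.calibration(n); return im,d,c
def cloud(d,c):
    v,u=np.mgrid[0:400,0:640]
    P=np.stack([(u-c['cx'])/c['fx']*d,(v-c['cy'])/c['fy']*d,d,np.ones_like(d)],-1)
    W=P@np.linalg.inv(c['world_to_cam']).T
    W=W[...,:3]; W[d<=0]=np.nan; return W
E
python3 - <<'E'
from h import *
for n in('top','side'):
    im,d,c=snap(n); cv2.imwrite(f'pics/{n}0.png',im); np.savez(f'{n}0.npz',im=im,d=d); print(n,c['fx'],np.linalg.inv(c['world_to_cam']).round(3).tolist(),(d>0).mean())
s=robot.observe(); print(s)
E
```

```text
top 401.53729865182976 [[0.02, -0.995, 0.099, 0.398], [-1.0, -0.021, -0.015, -0.101], [0.017, -0.099, -0.995, 1.396], [0.0, 0.0, 0.0, 1.0]] 0.996140625
side 487.1290417949893 [[0.975, -0.16, 0.157, 0.306], [-0.224, -0.706, 0.672, -0.959], [0.003, -0.69, -0.724, 1.064], [0.0, 0.0, 0.0, 1.0]] 0.99614453125
{'time': 0.1, 'qpos': array([ 9.93008243e-01,  3.42641307e-01,  1.52491731e+00, -7.08497265e-06,
        1.27538870e+00, -1.46006503e-01]), 'qvel': array([ 0.00131039, -0.00182959, -0.00351305,  0.00061604,  0.00078586,
        0.0025951 ]), 'joint_efforts': array([ 2.66957788e-03, -4.32002664e+01, -2.44694728e+01,  7.21178809e-02,
        5.26302529e-02, -7.63397793e-05]), 'tool_pos': array([0.21950436, 0.47653591, 0.24012199]), 'tool_rot': array([-3.14025142e+00, -1.90384464e-04,  2.70981301e+00]), 'contact_force': array([ 0.7454063 , -0.17459176, -0.03128929]), 'torque': array([-0.03011789,  0.01370717,  0.00967546]), 'grip_force': 0.0, 'opening': 0.0918107778824026}
```

View pics/top0.png

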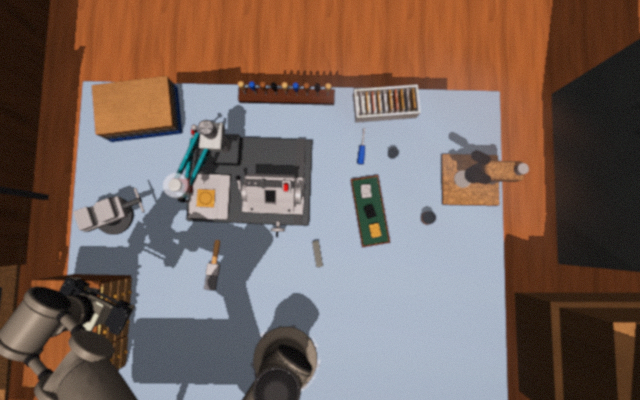

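View pics/side0.png

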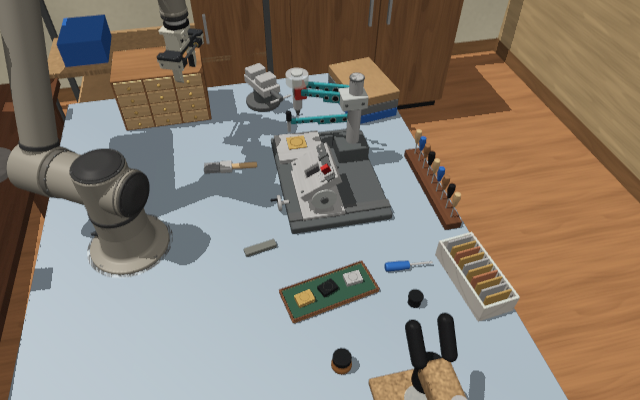

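The top view shows the brass blank at (375,230) on the board, the nest recess at (270,196) and the red grip at (286,187). In the side view the brass is at (305,298), the nest recess near (315,178) and the red grip at (325,168). The yellow square at top (205,198) is not on the board, so it is a decoy.

```bash
python3 - <<'E'
from h import *
tiles=[]
for n,b in(('top',[(235,165,75,56),(345,170,60,80)]),('side',[(265,125,100,80),(275,255,110,70)])):
    fr=[snap(n) for _ in range(6)]
    im=np.mean([f[0].astype(float) for f in fr],0); D=np.stack([f[1] for f in fr]); 
    print(n,'noise',np.median(D.std(0)), 'imnoise',np.median(np.stack([f[0] for f in fr]).astype(float).std(0)))
    D[D<=0]=np.nan; d=np.nan_to_num(np.nanmedian(D,0)).astype(np.float32)
    np.savez(f'{n}1.npz',im=im,d=d)
    for (x,y,w,h) in b:
        t=cv2.resize(im[y:y+h,x:x+w].astype(np.uint8),(400,300),interpolation=cv2.INTER_CUBIC); tiles.append(t)
cv2.imwrite('pics/z1.png',np.vstack([np.hstack(tiles[:2]),np.hstack(tiles[2:])]))
E
```

```text
top noise 0.0030744632 imnoise 2.0548046676563256
side noise 0.0032026314 imnoise 0.3726779962499649
```

View pics/z1.png

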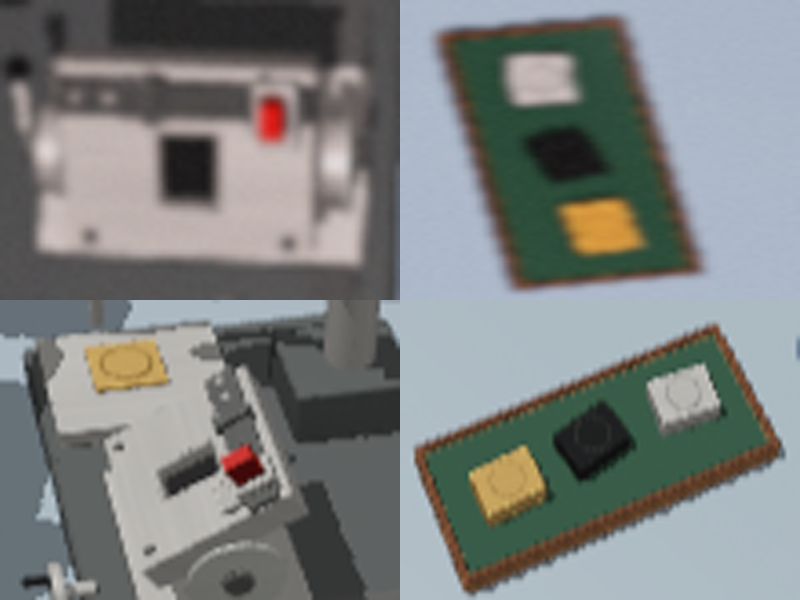

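The zoom shows the recess at about (270.3,196.7) in the top view with the parked red grip to its upper right. The brass blank is the lowest of the three in the top view and the leftmost in the side view. Next I fit the planes and rectify both views onto them.

```bash
cat >> h.py <<'E'
def load(n,k=1):
    z=np.load(f'{n}{k}.npz'); return z['im'],z['d'],eyes.calibration(n)
def fitplane(P):
    P=P[np.isfinite(P).all(1)]
    for _ in range(8):
        c=np.median(P,0) if _==0 else P.mean(0); n=np.linalg.svd(P-c,full_matrices=False)[2][2]; n*=np.sign(n[2]); r=(P-c)@n
        P=P[abs(r)<max(2.5*np.median(abs(r))*1.48,1e-3)]
    return c,n,r.std(),len(P)
def rect(im,c,O,X,Y,hw,hh,s=0.5):
    # image px -> plane O + a X + b Y ; out rows: +X up, cols: +Y left ; s mm per px
    w,h=int(2*hw/s),int(2*hh/s); j,i=np.meshgrid(np.arange(w),np.arange(h))
    b=(hw-(j+.5)*s)/1e3; a=(hh-(i+.5)*s)/1e3
    P=O+a[...,None]*X+b[...,None]*Y
    u,v=proj(P,c); return cv2.remap(np.float32(im),np.float32(u),np.float32(v),cv2.INTER_CUBIC)
def proj(P,c):
    T=c['world_to_cam']; Q=P@T[:3,:3].T+T[:3,3]; return c['fx']*Q[...,0]/Q[...,2]+c['cx'], c['fy']*Q[...,1]/Q[...,2]+c['cy']
E
python3 - <<'E'
from h import *
# nest face polygons avoiding recess: face lower strip and sides
def poly(shape,pts):
    m=np.zeros((400,640),np.uint8); cv2.fillPoly(m,[np.int32(pts)],1); return m>0
def tl(x,y,w,h,p): return [(x+a*w/400,y+b*h/300) for a,b in p]
for n,b,polys in (('top',(235,165,75,56),[[(65,130),(150,130),(150,235),(65,225)],[(225,150),(300,150),(300,225),(225,225)]]),
                  ('side',(265,125,100,80),[[(120,165),(190,120),(210,150),(160,165),(160,205),(240,190),(240,215),(150,260)]])):
    im,d,c=load(n); W=cloud(d,c); m=np.zeros((400,640),bool)
    for p in polys: m|=poly(0,tl(*b,p))
    cc,nn,r,k=fitplane(W[m]); print(n,cc.round(4),nn.round(4),'tilt',np.degrees(np.arccos(nn[2])).round(2),'az',np.degrees(np.arctan2(-nn[1],-nn[0])).round(2),r.round(4),k)
    x,y=(270,197) if n=='top' else (312,168)
    print('recess approx',W[y,x])
    hsv=cv2.cvtColor(im.astype(np.uint8),cv2.COLOR_BGR2HSV)
    box=(345,170,405,250) if n=='top' else (275,255,385,325)
    for nm,lo,hi in(('green',(45,60,30),(90,255,160)),('brass',(12,90,120),(32,255,255))):
        q=cv2.inRange(hsv,lo,hi)>0; bm=np.zeros_like(q); bm[box[1]:box[3],box[0]:box[2]]=1; q&=bm
        q2=cv2.erode(q.astype(np.uint8),np.ones((3,3)))>0
        print(nm,q.sum(),np.nanmean(W[q2],0).round(4),np.nanmedian(W[q2],0).round(4),fitplane(W[q2])[1].round(3))
E
```

```text
top [0.525  0.064  0.1195] [-0.4921  0.0111  0.8705] tilt 29.49 az -1.29 0.001 538
recess approx [0.53313028 0.05397512 0.10815975]
green 1083 [ 0.5013 -0.2797  0.0118] [ 0.5026 -0.2774  0.0118] [-0.     0.002  1.   ]
brass 138 [ 0.4361 -0.2964  0.0255] [ 0.4362 -0.2972  0.0255] [ 0.012 -0.021  1.   ]
side [0.5191 0.0341 0.1155] [-0.493   0.0133  0.8699] tilt 29.55 az -1.55 0.0009 475
recess approx [0.54150197 0.07189184 0.11308945]
green 1770 [ 0.5013 -0.2872  0.012 ] [ 0.5006 -0.2921  0.012 ] [ 0.001 -0.     1.   ]
brass 223 [ 0.4366 -0.2976  0.0259] [ 0.4366 -0.2976  0.026 ] [-0.005  0.002  1.   ]
```

```bash
cat >> h.py <<'E'
N=np.array([-.4926,.0122,.8702]); N/=np.linalg.norm(N)
Yn=np.cross(N,[1,0,0.]); Yn=np.cross([0,0,1.],-N*[1,1,0]); Yn/=np.linalg.norm(Yn); Xn=np.cross(Yn,N)
C0=np.array([.5221,.049,.1175]); C0=C0+N*((np.array([.525,.064,.1195])-C0)@N+(np.array([.5191,.0341,.1155])-C0)@N)/2
O0=np.array([.535,.058,0]); O0[2]=C0[2]-((O0-C0)@N)/N[2]
E
python3 - <<'E'
from h import *
print(O0,Xn.round(4),Yn.round(4), [(np.array(p)-O0)@N for p in([.525,.064,.1195],[.5191,.0341,.1155])])
ti=[]
for n in('top','side'):
    im,d,c=load(n)
    a=rect(im,c,O0,Xn,Yn,80,60,.5); np.save(n+'_r.npy',a)
    a=a.clip(0,255).astype(np.uint8)
    for k in range(-60,61,20): cv2.putText(a,str(k),(int((80-k)*2)-8,8),0,.3,(0,0,255)); cv2.line(a,(int((80-k)*2),10),(int((80-k)*2),16),(0,0,255)); cv2.line(a,(0,int((60-k)*2)),(6,int((60-k)*2)),(0,0,255))
    # blank plane z=.026
    O=np.array([.4364,-.297,.026]); b=rect(im,c,O,np.array([1,0,0.]),np.array([0,1.,0]),40,30,.2).clip(0,255).astype(np.uint8)
    b=cv2.resize(b,(320,240)); ti.append(np.hstack([a,b]))
cv2.imwrite('pics/r1.png',np.vstack(ti))
E
```

```text
[0.535      0.058      0.24222718] [ 0.8699 -0.0215  0.4927] [ 0.0248  0.9997 -0.    ] [np.float64(-0.10179536363123057), np.float64(-0.10273457938099297)]
```

View pics/r1.png

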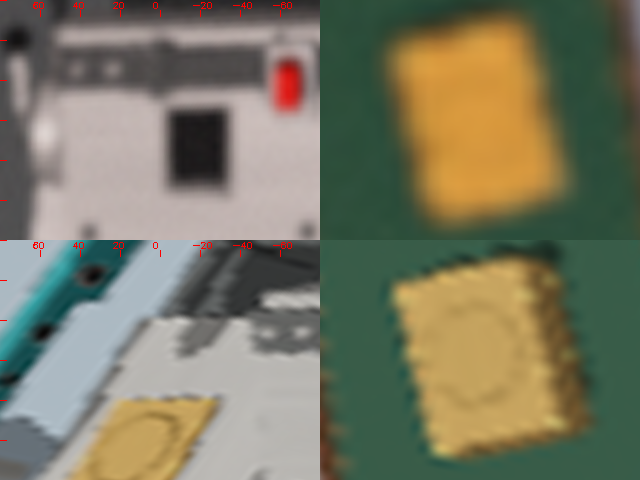

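The plane origin height was wrong (my sign slip), so only the blank panels count. There the blank's long side runs near world x, turned about +14° (image top = +x). I'll fix the origin and measure numerically.

```bash
sed -i 's/^O0=.*/O0=np.array([.531,.0545,.12]); O0=O0-[0,0,((O0-C0)@N)\/N[2]]/' h.py
python3 - <<'E'
from h import *
print(O0)
ti=[]
for n in('top','side'):
    im,d,c=load(n)
    a=rect(im,c,O0,Xn,Yn,80,70,.5); a=a.clip(0,255).astype(np.uint8)
    a8=rect(im,c,O0,Xn,Yn,40,40,.1); g=cv2.GaussianBlur(a8.mean(2),(0,0),4); np.save(n+'_g.npy',g)
    for k in range(-60,61,20): cv2.putText(a,str(k),(int((80-k)*2)-8,8),0,.3,(0,0,255)); cv2.line(a,(int((80-k)*2),10),(int((80-k)*2),16),(0,0,255)); cv2.line(a,(0,int((70-k)*2)),(6,int((70-k)*2)),(0,0,255))
    ti.append(a)
    # recess edge profiles (nest coords mm)
    pr=g[280:520,:].mean(0); pc=g[:,320:480].mean(1) if n=='top' else None
    print(n,'y-profile',[(round(40-(j+5)*.1,1),int(pr[j])) for j in range(0,800,20)])
    q=g[:,350:450].mean(1); print(n,'x-profile',[(round(40-(i+5)*.1,1),int(q[i])) for i in range(0,800,20)])
    # blank
    O=np.array([.4364,-.297,.026]); b=rect(im,c,O,np.array([1,0,0.]),np.array([0,1.,0]),40,40,.1).clip(0,255).astype(np.uint8)
    hsv=cv2.cvtColor(b,cv2.COLOR_BGR2HSV)
    m=cv2.inRange(hsv,(8,80,100 if n=='top' else 160),(35,255,255)); k,l,st,_=cv2.connectedComponentsWithStats(m); i=1+st[1:,4].argmax()
    ct=max(cv2.findContours(np.uint8(l==i),0,1)[0],key=cv2.contourArea); r=cv2.minAreaRect(ct)
    print('blank',O[0]+(40-r[0][1]*.1)/1e3,O[1]+(40-r[0][0]*.1)/1e3,np.array(r[1])*.1,r[2])
cv2.imwrite('pics/r2.png',np.hstack(ti))
E
```

```text
[0.531      0.0545     0.12248998]
top y-profile [(39.5, 182), (37.5, 181), (35.5, 181), (33.5, 182), (31.5, 182), (29.5, 182), (27.5, 182), (25.5, 182), (23.5, 182), (21.5, 179), (19.5, 171), (17.5, 154), (15.5, 123), (13.5, 91), (11.5, 59), (9.5, 38), (7.5, 30), (5.5, 27), (3.5, 29), (1.5, 29), (-0.5, 29), (-2.5, 30), (-4.5, 30), (-6.5, 29), (-8.5, 29), (-10.5, 28), (-12.5, 31), (-14.5, 41), (-16.5, 67), (-18.5, 99), (-20.5, 133), (-22.5, 162), (-24.5, 176), (-26.5, 185), (-28.5, 187), (-30.5, 187), (-32.5, 187), (-34.5, 186), (-36.5, 187), (-38.5, 187)]
top x-profile [(39.5, 86), (37.5, 102), (35.5, 125), (33.5, 150), (31.5, 165), (29.5, 166), (27.5, 148), (25.5, 117), (23.5, 78), (21.5, 51), (19.5, 32), (17.5, 28), (15.5, 27), (13.5, 28), (11.5, 28), (9.5, 28), (7.5, 29), (5.5, 30), (3.5, 30), (1.5, 28), (-0.5, 27), (-2.5, 28), (-4.5, 28), (-6.5, 27), (-8.5, 28), (-10.5, 34), (-12.5, 44), (-14.5, 63), (-16.5, 82), (-18.5, 109), (-20.5, 131), (-22.5, 153), (-24.5, 168), (-26.5, 176), (-28.5, 181), (-30.5, 181), (-32.5, 181), (-34.5, 180), (-36.5, 181), (-38.5, 182)]
blank 0.436130
[... 523 characters left out ...]
 (-28.5, 184), (-30.5, 184), (-32.5, 183), (-34.5, 183), (-36.5, 183), (-38.5, 183)]
side x-profile [(39.5, 110), (37.5, 137), (35.5, 171), (33.5, 184), (31.5, 184), (29.5, 159), (27.5, 108), (25.5, 76), (23.5, 68), (21.5, 63), (19.5, 67), (17.5, 75), (15.5, 69), (13.5, 61), (11.5, 66), (9.5, 70), (7.5, 72), (5.5, 69), (3.5, 66), (1.5, 69), (-0.5, 68), (-2.5, 63), (-4.5, 67), (-6.5, 71), (-8.5, 63), (-10.5, 63), (-12.5, 74), (-14.5, 83), (-16.5, 103), (-18.5, 148), (-20.5, 178), (-22.5, 182), (-24.5, 182), (-26.5, 181), (-28.5, 181), (-30.5, 181), (-32.5, 182), (-34.5, 182), (-36.5, 181), (-38.5, 181)]
blank 0.43739710083007816 -0.29668528442382813 [44.27569885 33.42854614] 76.73519134521484
```

View pics/r2.png

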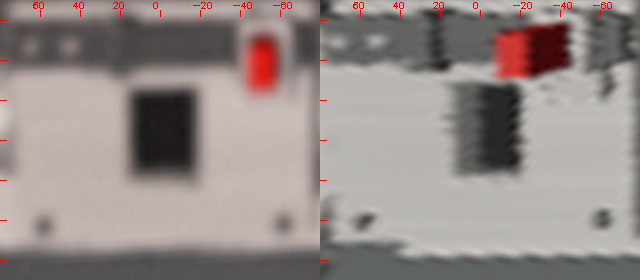

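The views agree: the recess centre is a few mm up-slope of my origin, and the red grip is near y=-50 on the right. I'll refine the recess with a small ray-cast model fit, and check heights along the path.

```bash
cat > fit.py <<'E'
from h import *
from scipy.optimize import minimize
def labels(n,c,xc,yc,g):
    cam=np.linalg.inv(c['world_to_cam'])[:3,3]; v=cam-(O0+.003*Xn); sx,sy=(v@Xn)/(v@N),(v@Yn)/(v@N)
    L=np.zeros(g[0].shape,int); X0,Y0=g[0]-xc,g[1]-yc; act=(abs(X0)<25.5)&(abs(Y0)<19.5); L[act]=-1
    for t in np.arange(0,14.01,.25):
        x,y=X0-t*sx,Y0-t*sy; e=max(0,2.5-t); ox=abs(x)-23-e; oy=abs(y)-17-e
        hit=(L==-1)&((ox>0)|(oy>0)); k=np.where(ox>oy,np.where(x>0,1,2),np.where(y>0,3,4))+(0 if t<=2.5 else 4)
        L[hit]=k[hit]
    L[L==-1]=9; return L
if __name__=='__main__':
  for n,sh in(('top',None),('side',None)):
    im,d,c=load(n); s=.5
    a=rect(im,c,O0,Xn,Yn,34,34,s).mean(2); h,w=a.shape
    j,i=np.meshgrid(np.arange(w),np.arange(h)); g=(34-(i+.5)*s,34-(j+.5)*s)
    sel=(g[0]<29)&(g[0]>-32)&(abs(g[1])<32)
    def cost(p,full=False):
        L=labels(n,c,p[0],p[1],g); A=[cv2.GaussianBlur(np.float32(L==k),(0,0),sigmaX=max(p[2],.3)/s,sigmaY=max(p[3],.3)/s)[sel] for k in range(10)]
        A=np.stack([x for x in A],1); w_=np.linalg.solve(A.T@A+1e-1*np.eye(10),A.T@a[sel]); r=np.sqrt(np.mean((A@w_-a[sel])**2)); return (r,w_) if full else r
    best=min((minimize(cost,[x,y,2,2],method='Nelder-Mead',options=dict(initial_simplex=[[x,y,2,2],[x+2,y,2,2],[x,y+2,2,2],[x,y,3,2],[x,y,2,3]])) for x in(1,4) for y in(-3,-1)),key=lambda r:r.fun)
    print(n,best.x.round(2),best.fun.round(2),cost(best.x,True)[1].round(0)); 
    for dx in(-2,-1,1,2): print(dx,round(cost(best.x+[dx,0,0,0]),2),round(cost(best.x+[0,dx,0,0]),2),end=' | ')
    print()
E
python3 fit.py; python3 - <<'E'
from h import *
im,d,c=load('side'); W1=cloud(d,c).reshape(-1,3); im,d,c=load('top'); W2=cloud(d,c).reshape(-1,3); W=np.vstack([W1,W2]); W=W[np.isfinite(W).all(1)]
for x0 in np.arange(.2,.75,.05): print(round(x0,2),[int(1e3*np.percentile(W[(abs(W[:,0]-x0-.025)<.025)&(abs(W[:,1]-y-.025)<.025)][:,2],98)) for y in np.arange(-.35,.4,.05)])
# red grip
for n in('top','side'):
    im,d,c=load(n); h=cv2.cvtColor(im.astype(np.uint8),cv2.COLOR_BGR2HSV); q=((h[...,0]<8)|(h[...,0]>172))&(h[...,1]>150)&(h[...,2]>(150 if n=='side' else 90)); m=np.zeros_like(q); m[150:215,250:350]=1; q&=m
    P=cloud(d,c)[q]; P=P[np.isfinite(P).all(1)]; R=(P-O0)@np.stack([Xn,Yn,N],1)*1e3; print(n,q.sum(),np.median(R,0).round(1),np.percentile(R,5,0).round(1),np.percentile(R,95,0).round(1))
E
```

```text
top [0.85 0.58 3.24 3.37] 3.4 [185. 107. 166. 155.  64.   0. 128. 281.   0.  28.]
-2 4.39 3.91 | -1 3.61 3.58 | 1 3.57 3.74 | 2 4.13 5.36 | 
side [ 3.09 -0.97  2.26  1.9 ] 5.8 [183.  68. 188. 175.   0.   0. 144.  98.   0.  41.]
-2 8.18 11.98 | -1 6.24 8.03 | 1 5.94 7.76 | 2 6.25 12.01 | 
0.2 [1, 1, 2, 1, 2, 1, 1, 1, 1, 1, 1, 17, 18, 620, 611]
0.25 [1, 1, 1, 1, 1, 2, 2, 1, 1, 1, 1, 20, 20, 1, 2]
0.3 [1, 1, 1, 1, 14, 14, 2, 1, 1, 1, 1, 20, 20, 1, 2]
0.35 [16, 16, 2, 2, 14, 15, 1, 1, 1, 1, 1, 20, 16, 1, 2]
0.4 [26, 27, 16, 2, 1, 8, 29, 53, 34, 2, 1, 2, 1, 1, 2]
0.45 [25, 27, 16, 2, 2, 29, 105, 104, 104, 104, 38, 47, 47, 47, 2]
0.5 [16, 27, 16, 1, 2, 29, 138, 141, 132, 131, 99, 51, 298, 298, 1]
0.55 [16, 27, 26, 1, 2, 29, 178, 181, 162, 157, 120, 251, 297, 297, 1]
0.6 [16, 16, 16, 2, 1, 29, 134, 139, 140, 140, 76, 254, 254, 104, 1]
0.65 [33, 23, 26, 1, 1, 29, 35, 29, 29, 29, 298, 310, 254, 102, 2]
0.7 [34, 24, 26, 1, 1, 30, 35, 30, 30, 29, 307, 310, 250, 163, 2]
top 26 [ 52.8 -54.4  36. ] [ 43.9 -59.2  30.4] [ 60.  -50.   38.1]
side 25 [ 52.7 -55.2  35.4] [ 44.  -59.2  34.1] [ 60.9 -49.3  37.2]
```

Estimates: recess centre ≈ O0 + 2 mm x − 1.4 mm y, tilt 29.5°, and red grip top ~36 mm above the face, which matches the text. Blank at (0.4368, −0.2966), yaw ≈ 13°, top at z = 26 mm. I'll move over the blank.

```bash
python3 -m handwheel '[20,-37,0,-0.146,1, 20,-37,0,-0.146,1, 20,-36,0,-0.146,1, 20,-37,0,-0.146,1, 15,-45,0,-0.146,1, 15,-45,0,-0.146,1, 15,-45,0,-0.146,1, 15,-45,0,-0.146,1]' 10
python3 -m handwheel '[10,-42,0,-0.146,1, 10,-42,0,-0.146,1, 10,-42,0,-0.146,1, 10,-42,0,-0.146,1, 10,-42,0,-0.146,0.6, 10,-40,0,-0.146,0.6, 6,-45,0,-0.146,0.6, 6,-45,0,-0.146,0.6]'
```

```text
time: 1.5
tool_pos: [0.36, 0.1481, 0.241]
tool_rot: [3.141, -0.0, 1.536]
contact_force: [0.9, 0.1, 0.5]
opening: 0.0918
grip_force: 0.0
time: 2.3
tool_pos: [0.4317, -0.192, 0.2409]
tool_rot: [3.141, -0.0, 0.368]
contact_force: [1.1, 0.4, 0.3]
opening: 0.0644
grip_force: 0.0
```

```bash
python3 -m handwheel '[2,-45,-20,-0.143,0.6, 2,-45,-30,0,0.6, 1,-15,-45,0,0.6, 0,0,-45,0,0.6, 0,0,-15,0,0.6, 0,0,0,0,0.6]'
python3 - <<'E'
from h import *
s=robot.observe(); print(s['tool_pos'],s['tool_rot'])
im,d,c=snap('side'); a=im[240:330,260:370]; cv2.imwrite('pics/g1.png',cv2.resize(a,(660,540),interpolation=cv2.INTER_CUBIC))
E
```

```text
time: 2.9
tool_pos: [0.4351, -0.2908, 0.0854]
tool_rot: [-3.137, 0.003, 0.23]
contact_force: [0.1, -0.6, 1.3]
opening: 0.0551
grip_force: 0.0
[ 0.43511678 -0.29080009  0.08540849] [-3.13686157  0.00334776  0.23030595]
```

View pics/g1.png

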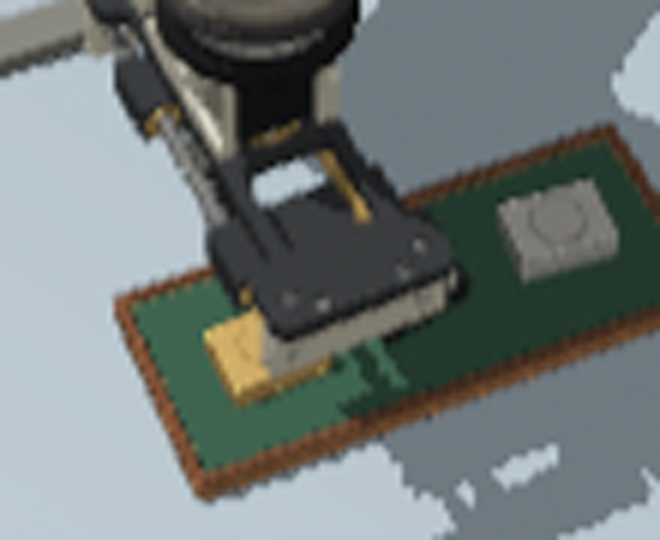

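The side view shows the open gripper above the brass blank (crop ~(265,355)), turned to match it. Centring and lowering next.

```bash
python3 -m handwheel '[2,-6,-25,0,0.6, 0,0,-20,0,0.6, 0,0,0,0,0.6]'
```

```text
time: 3.25
tool_pos: [0.4384, -0.2974, 0.0427]
tool_rot: [-3.141, 0.001, 0.231]
contact_force: [0.3, 0.1, -0.3]
opening: 0.0548
grip_force: 0.0
```

```bash
python3 -m handwheel '[-1.5,0.8,-9,0,0.6, 0,0,0,0,0.6, 0,0,0,0,0.3, 0,0,0,0,0.3, 0,0,0,0,0.3, 0,0,0,0,0.3]' 10
```

```text
time: 3.85
tool_pos: [0.4372, -0.297, 0.0344]
tool_rot: [3.141, -0.0, 0.231]
contact_force: [-0.1, 0.7, 3.2]
opening: 0.0318
grip_force: 10.0
```

```bash
python3 -m handwheel '[0,0,20,0,0.3, 0,0,40,0,0.3, 0,0,45,0,0.3, 0,0,45,0,0.3, 5,30,45,0,0.3, 9,45,0,-0.06,0.3, 9,45,0,-0.066,0.3, 9,45,0,-0.07,0.3]'
python3 -m handwheel '[9,45,0,-0.06,0.3, 9,45,0,0,0.3, 9,45,0,0,0.3, 9,45,0,0,0.3, 9,38,0,0,0.3, 6,3,-10,0,0.3, 0,0,0,0,0.3]'
python3 - <<'E'
from h import *
im,d,c=snap('side'); a=im[110:230,240:400]; cv2.imwrite('pics/g2.png',cv2.resize(a,(800,600),interpolation=cv2.INTER_CUBIC))
E
```

```text
time: 4.65
tool_pos: [0.4685, -0.1328, 0.2257]
tool_rot: [3.141, -0.0, 0.031]
contact_force: [0.4, 0.0, -1.0]
opening: 0.0316
grip_force: 10.0
time: 5.35
tool_pos: [0.5191, 0.0874, 0.2138]
tool_rot: [3.141, 0.003, -0.023]
contact_force: [-1.5, 0.1, -2.1]
opening: 0.032
grip_force: 10.0
```

View pics/g2.png

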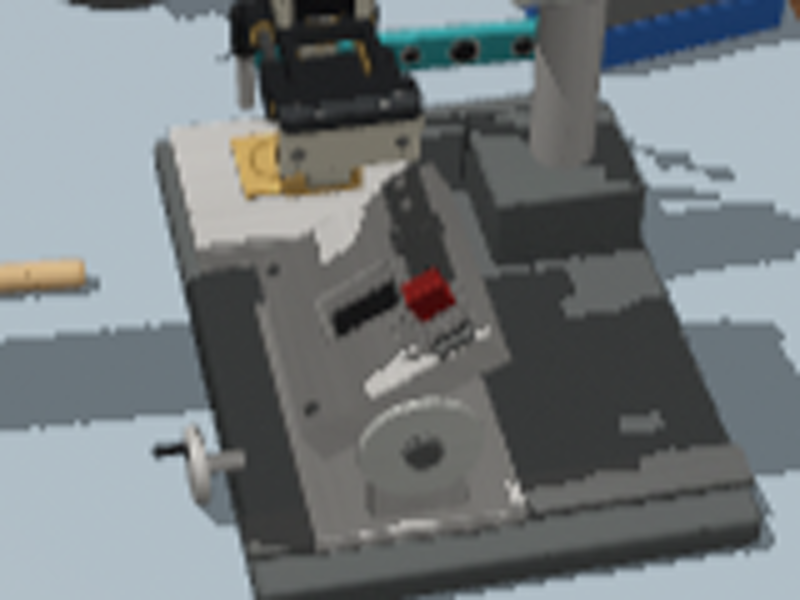

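The blank is held under the fingers (crop ~(325,183)) and the recess is free at (363,305). Lowering onto the plain face left of the recess to tilt the blank in the fingers.

```bash
python3 -m handwheel '[1,2,-25,0,0.3, 0,0,-25,0,0.3, 0,0,-7,0,0.3, 0,0,0,0,0.3]' 8
python3 -m handwheel '[0,0,-3,0,0.3, 0,0,-2,0,0.3, 0,0,0,0,0.3]'
```

```text
time: 5.8
tool_pos: [0.52, 0.0874, 0.1579]
tool_rot: [3.141, 0.002, -0.027]
contact_force: [1.7, 0.6, -1.2]
opening: 0.0321
grip_force: 8.0
time: 6.1
tool_pos: [0.5209, 0.0885, 0.154]
tool_rot: [3.142, -0.001, -0.025]
contact_force: [-0.2, 1.3, -1.1]
opening: 0.0321
grip_force: 8.0
```

```bash
python3 -m handwheel '[0,0,-2,0,0.3, 0,0,-2,0,0.3, 0,0,-1,0,0.3, 0,0,0,0,0.3]'
python3 -m handwheel '[0,0,-1,0,0.3, 0,0,-1,0,0.3, 0,0,-1,0,0.3, 0,0,0,0,0.3]'
```

```text
time: 6.5
tool_pos: [0.5203, 0.0887, 0.1484]
tool_rot: [3.141, 0.001, -0.025]
contact_force: [-3.1, -0.5, 1.1]
opening: 0.0318
grip_force: 8.0
time: 6.9
tool_pos: [0.5202, 0.0887, 0.1451]
tool_rot: [3.142, 0.001, -0.025]
contact_force: [-4.2, 0.2, 0.9]
opening: 0.0323
grip_force: 8.0
```

Contact came at about the predicted height and the forces are low, so the blank is tilting. I'll go on down to 140 mm.

```bash
python3 -m handwheel '[0,0,-1,0,0.3, 0,0,-1,0,0.3, 0,0,-1,0,0.3, 0,0,0,0,0.3]'
python3 -m handwheel '[0,0,-1,0,0.3, 0,0,-1,0,0.3, 0,0,0,0,0.3]'
```

```text
time: 7.3
tool_pos: [0.5206, 0.0887, 0.1422]
tool_rot: [3.142, 0.0, -0.025]
contact_force: [-4.6, 0.5, 1.3]
opening: 0.0317
grip_force: 8.0
time: 7.6
tool_pos: [0.5209, 0.0887, 0.1404]
tool_rot: [3.142, -0.0, -0.025]
contact_force: [-3.0, -0.9, 0.8]
opening: 0.0317
grip_force: 8.0
```

```bash
python3 - <<'E'
from h import *
s=robot.observe(); print(s['tool_pos'],s['contact_force'],s['torque'])
im,d,c=snap('side'); a=im[120:200,260:360]; cv2.imwrite('pics/g3.png',cv2.resize(a,(750,600),interpolation=cv2.INTER_CUBIC))
E
```

```text
[0.5208724  0.08869168 0.14038021] [-3.04236117 -0.85160345  0.77258355] [ 0.0110111   0.64884942 -0.00827701]
```

View pics/g3.png

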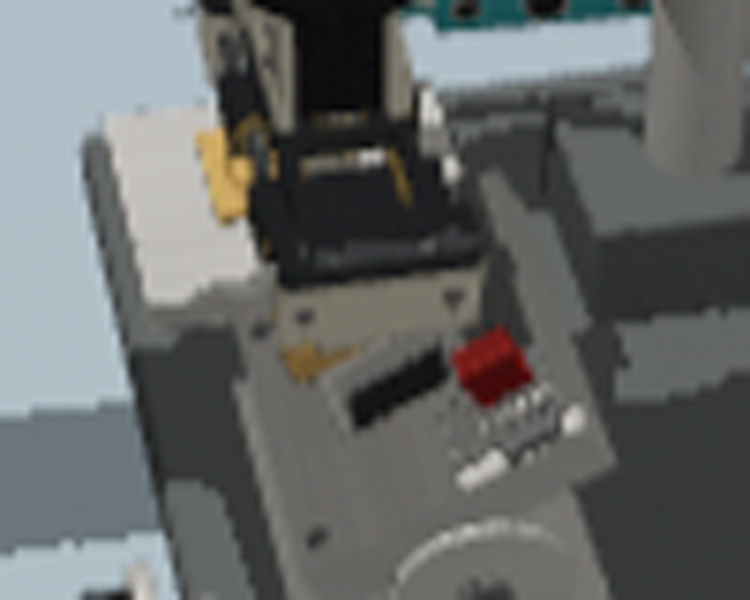

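The blank (crop ~(310,358)) now lies along the slope. I'll press slightly more to be sure it is flat.

```bash
python3 -m handwheel '[0,0,-0.7,0,0.3, 0,0,-0.7,0,0.3, 0,0,0,0,0.3]'
python3 -m handwheel '[0,0,-0.7,0,0.3, 0,0,0,0,0.3]'
```

```text
time: 7.95
tool_pos: [0.521, 0.0887, 0.1399]
tool_rot: [3.142, -0.001, -0.025]
contact_force: [-5.5, -0.6, 7.5]
opening: 0.0315
grip_force: 8.0
time: 8.15
tool_pos: [0.5213, 0.0887, 0.1396]
tool_rot: [3.142, -0.002, -0.025]
contact_force: [-4.0, 0.7, 8.2]
opening: 0.032
grip_force: 8.0
```

```bash
python3 - <<'E'
from h import *
im=np.mean([snap('side')[0].astype(float) for _ in range(3)],0); c=eyes.calibration('side')
a=rect(im,c,O0,Xn,Yn,80,70,.25).clip(0,255).astype(np.uint8); h=cv2.cvtColor(a,cv2.COLOR_BGR2HSV)
m=cv2.inRange(h,(10,90,70),(35,255,255)); i,j=np.nonzero(m); x=70-(i+.5)*.25; y=80-(j+.5)*.25; ok=(x<20)&(x>-50)&(y<70)
x,y=x[ok],y[ok]; print(len(x),np.percentile(x,[0,1,5,50,99]),np.percentile(y,[0,1,5,50,99]))
for x0 in range(-36,10,3):
    k=abs(x-x0)<.5
    if k.any(): print(x0,y[k].min(),y[k].max())
v=cv2.resize(a[100:560,:],(640,460)); cv2.imwrite('pics/r3.png',v)
E
```

```text
5046 [-34.375 -33.875 -32.625 -25.125  -9.875] [17.625 18.375 19.375 26.625 39.125]
-33 27.125 63.375
-30 19.375 39.375
-27 17.875 37.875
-24 17.875 36.875
-21 17.875 33.625
-18 18.625 27.875
-15 19.875 25.125
-12 20.125 24.125
-9 19.875 22.375
```

View pics/r3.png

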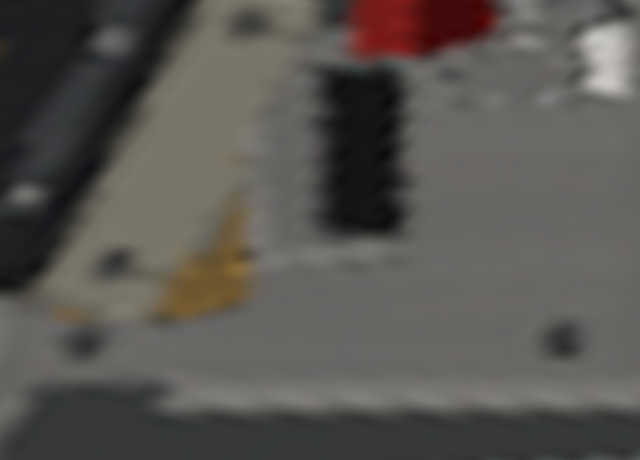

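In the rectified side view the blank's lower −y bottom corner is at about (x −30, y +18) mm, so its centre is near (−8, 34). The recess centre in the same view is about (3.5, −1), so I need +11.5 mm up-slope and −35 mm in y. Lift off the face first, then shift.

```bash
python3 -m handwheel '[-1,0,2,0,0.3, -1.5,0,2.4,0,0.3, 3,-11,2,0,0.3, 3,-12,2,0,0.3, 3.1,-12.2,1.7,0,0.3, 0,0,0,0,0.3, 0,0,0,0,0.3]'
python3 - <<'E'
from h import *
im=np.mean([snap('side')[0].astype(float) for _ in range(2)],0); c=eyes.calibration('side')
s=robot.observe(); P=s['tool_pos']-[0,0,.0112]; print(s['tool_pos'],(P-O0)@np.stack([Xn,Yn,N],1)*1e3)
a=rect(im,c,O0,Xn,Yn,80,70,.25).clip(0,255).astype(np.uint8); h=cv2.cvtColor(a,cv2.COLOR_BGR2HSV)
cv2.imwrite('pics/r4.png',np.hstack([cv2.resize(a[100:560,160:480],(400,575)),cv2.resize(im[140:220,290:345].astype(np.uint8),(395,575),interpolation=cv2.INTER_CUBIC)]))
E
```

```text
time: 9.0
tool_pos: [0.5274, 0.0528, 0.1483]
tool_rot: [-3.141, 0.0, -0.027]
contact_force: [0.8, -0.1, -1.2]
opening: 0.0322
grip_force: 8.0
[0.52711227 0.0534964  0.14828758] [ 3.83243863 -1.09954903 14.60530809]
```

View pics/r4.png

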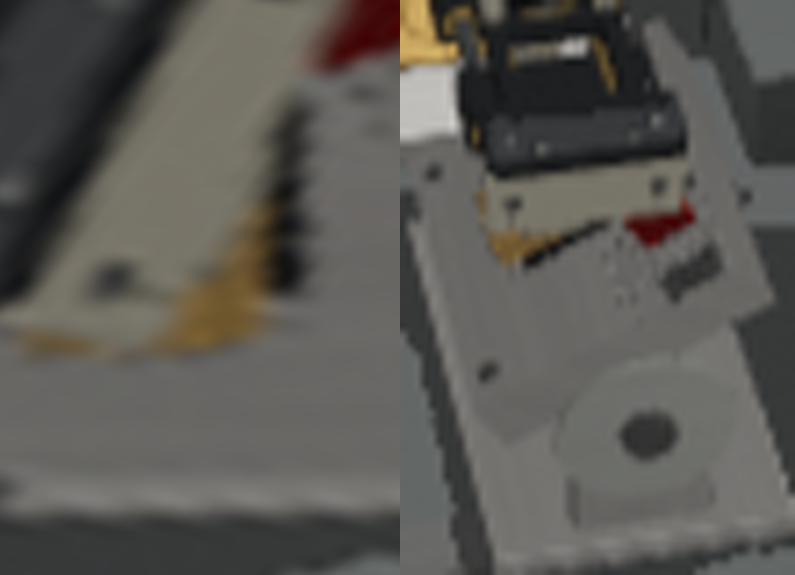

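The blank's lower corner (left panel ~(265,325)) is just outside the dark recess, 3.4 mm above the face. It sits slightly low on the slope, so I'll nudge it up 1.5 mm and then lower along the normal.

```bash
python3 -m handwheel '[1.3,0,0.7,0,0.3, 0.7,0,-1.3,0,0.3, 0.7,0,-1.3,0,0.3, 0.3,0,-0.5,0,0.3, 0,0,0,0,0.3]'
python3 -m handwheel '[0.5,0,-0.9,0,0.3, 0.5,0,-0.9,0,0.3, 0,0,0,0,0.3]'
cat > st.py <<'E'
from h import *
s=robot.observe(); P=s['tool_pos']-[0,0,.0112]; print(s['tool_pos'].round(4),((P-O0)@np.stack([Xn,Yn,N],1)*1e3).round(2),'F',(np.stack([Xn,Yn,N])@s['contact_force']).round(1))
E
python3 st.py
```

```text
time: 9.6
tool_pos: [0.5302, 0.0536, 0.1459]
tool_rot: [3.141, 0.0, -0.025]
contact_force: [-0.2, 0.2, -1.8]
opening: 0.0319
grip_force: 8.0
time: 9.9
tool_pos: [0.5313, 0.0535, 0.1441]
tool_rot: [3.142, 0.0, -0.025]
contact_force: [0.7, -0.6, -1.6]
opening: 0.0316
grip_force: 8.0
[0.5313 0.0535 0.1441] [ 5.38 -1.03  8.93] F [-0.1 -0.6 -1.7]
```

No contact, and the underside is already 1.8 mm below the face, so it is entering the mouth.

```bash
python3 -m handwheel '[0.4,0,-0.7,0,0.3, 0.4,0,-0.7,0,0.3, 0,0,0,0,0.3]'; python3 st.py
python3 -m handwheel '[0.3,0,-0.6,0,0.3, 0,0,0,0,0.3]'; python3 st.py
```

```text
time: 10.2
tool_pos: [0.532, 0.0535, 0.143]
tool_rot: [3.141, 0.0, -0.025]
contact_force: [-1.5, 0.1, 1.5]
opening: 0.0319
grip_force: 9.7
[0.532  0.0535 0.143 ] [ 5.5  -0.98  7.64] F [-0.6  0.1  2. ]
time: 10.4
tool_pos: [0.5321, 0.0535, 0.1427]
tool_rot: [3.141, 0.0, -0.025]
contact_force: [-3.7, -0.3, 5.4]
opening: 0.032
grip_force: 11.6
[0.5321 0.0535 0.1427] [ 5.46 -0.95  7.3 ] F [-0.5 -0.4  6.5]
```

```bash
python3 -m handwheel '[0,0,0.5,0,0.45, 0,0,0,0,0.45, 0,0,0,0,0.45, 0,0,10,0,0.45, -5,0,30,0,0.45, -30,0,40,0,0.2, -45,0,30,0,0, -45,0,0,0,0]'
python3 - <<'E'
from h import *
im=np.mean([snap('side')[0].astype(float) for _ in range(2)],0); c=eyes.calibration('side')
t=snap('top')[0]
a=rect(im,c,O0,Xn,Yn,80,70,.25).clip(0,255).astype(np.uint8)
cv2.imwrite('pics/r5.png',np.hstack([cv2.resize(a[60:400,160:480],(420,446)),cv2.resize(im[145:205,280:330].astype(np.uint8),(372,446),interpolation=cv2.INTER_CUBIC)]))
E
```

```text
time: 11.2
tool_pos: [0.4122, 0.0534, 0.2543]
tool_rot: [3.141, -0.009, -0.025]
contact_force: [0.7, -0.1, 1.2]
opening: 0.0219
grip_force: 0.0
```

View pics/r5.png

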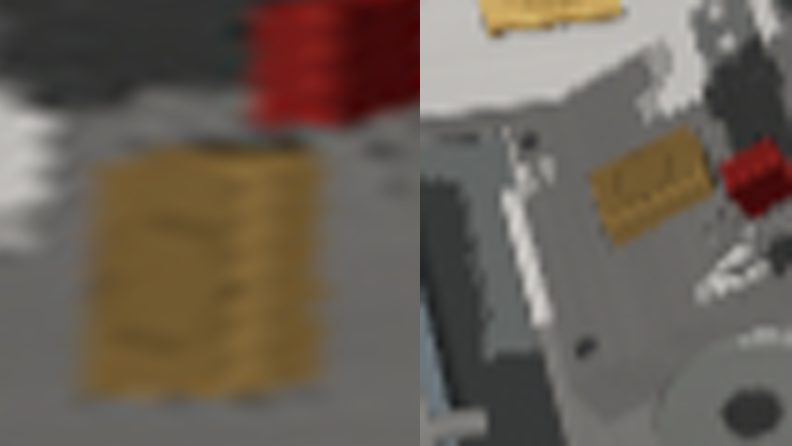

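The blank sits in the mouth, aligned and still proud (face at left panel (160,280)). No more pictures from here; I have used the viewing allowance and will check with depth numbers only. Next: press with closed tips along the normal.

```bash
cat > chk.py <<'E'
from h import *
# brass pixels near nest -> nest coords (height above face)
for n in('side','top'):
    fr=[snap(n) for _ in range(3)]; c=fr[0][2]; im=fr[0][0]; D=np.stack([f[1] for f in fr]); D[D<=0]=np.nan; W=cloud(np.nanmedian(D,0),c)
    h=cv2.cvtColor(im,cv2.COLOR_BGR2HSV); q=cv2.inRange(h,(10,90,60),(35,255,255))>0
    R=(W-O0)@np.stack([Xn,Yn,N],1)*1e3; ok=q&(abs(R[...,0]-3)<32)&(abs(R[...,1])<28)&(R[...,2]>-15)
    r=R[ok]; 
    if len(r)<8: print(n,len(r)); continue
    A=np.c_[r[:,:2],np.ones(len(r))]; top=r[r[:,2]>np.median(r[:,2])-4]; A=np.c_[top[:,:2],np.ones(len(top))]
    print(n,len(r),'N med',np.median(top[:,2]).round(2),'slopes',np.linalg.lstsq(A,top[:,2],rcond=None)[0].round(3),'ctr',np.median(top[:,:2],0).round(1))
    g=~q&(abs(R[...,2])<4)&(R[...,0]<-20)&(R[...,0]>-45)&(abs(R[...,1])<40); print('   face N',np.median(R[g][:,2]).round(2))
    red=((h[...,0]<8)|(h[...,0]>172))&(h[...,1]>150)&(abs(R[...,0]-50)<20)&(R[...,2]>25); print('   red',red.sum(),np.median(R[red],0).round(1) if red.any() else '')
E
python3 chk.py; python3 -m handwheel '[40,0,-20,0,0, 40,0,-35,0,0, 26,0,-30,0,0, 0,0,-10,0,0, 0,0,0,0,0]'; python3 st.py
```

```text
side 169 N med 8.2 slopes [-0.166 -1.345 16.917] ctr [ 4.5 -6. ]
   face N -0.34
   red 107 [ 57.3 213.7  78.7]
top 162 N med 8.91 slopes [-0.068 -0.024  8.98 ] ctr [ 2.3 -0.6]
   face N 0.65
   red 28 [ 52.6 -53.3  37. ]
time: 12.15
tool_pos: [0.5134, 0.0535, 0.1551]
tool_rot: [-3.142, 0.006, -0.025]
contact_force: [-0.3, 0.2, 0.7]
opening: 0.0008
grip_force: 0.0
[0.5134 0.0535 0.1551] [-4.72 -1.47 27.22] F [0.1 0.2 0.8]
```

The blank stands 8.5 mm proud and level (slopes ~0). Pressing.

```bash
python3 -m handwheel '[7,0,-4.5,0,0, 0,0,0,0,0]'; python3 -m handwheel '[1,0,-1.7,0,0, 0.5,0,-1,0,0, 0,0,0,0,0]';python3 st.py; python3 -m handwheel '[0.5,0,-1,0,0, 0.5,0,-1,0,0, 0,0,0,0,0]'; python3 st.py
```

```text
time: 12.35
tool_pos: [0.5222, 0.0534, 0.154]
tool_rot: [3.141, -0.002, -0.025]
contact_force: [0.3, -0.3, -0.4]
opening: 0.0003
grip_force: 0.0
time: 12.65
tool_pos: [0.5229, 0.0535, 0.1508]
tool_rot: [3.141, -0.001, -0.025]
contact_force: [0.4, 0.2, 0.3]
opening: 0.0004
grip_force: 0.0
[0.5229 0.0535 0.1508] [ 1.37 -1.22 18.89] F [0.5 0.2 0. ]
time: 12.95
tool_pos: [0.5239, 0.0535, 0.1483]
tool_rot: [3.141, -0.0, -0.025]
contact_force: [-0.2, 0.5, 0.6]
opening: 0.0004
grip_force: 0.4
[0.5239 0.0535 0.1483] [ 1.07 -1.21 16.22] F [0.1 0.5 0.6]
```

```bash
python3 -m handwheel '[0.4,0,-1,0,0, 0.4,0,-1,0,0, 0,0,0,0,0]'; python3 st.py; python3 -m handwheel '[0.4,0,-1,0,0, 0.4,0,-1,0,0, 0,0,0,0,0]'; python3 st.py;  python3 -m handwheel '[0.4,0,-1,0,0, 0.4,0,-1,0,0, 0,0,0,0,0]'; python3 st.py
```

```text
time: 13.25
tool_pos: [0.5253, 0.0534, 0.1467]
tool_rot: [3.141, -0.002, -0.025]
contact_force: [1.3, -0.4, 2.5]
opening: 0.0005
grip_force: 1.2
[0.5253 0.0534 0.1467] [ 1.44 -1.22 14.1 ] F [ 2.4 -0.4  1.6]
time: 13.55
tool_pos: [0.5265, 0.0534, 0.1449]
tool_rot: [3.142, -0.003, -0.025]
contact_force: [1.9, 0.6, 3.7]
opening: 0.0003
grip_force: 1.8
[0.5265 0.0534 0.1449] [ 1.61 -1.19 11.99] F [3.5 0.6 2.3]
time: 13.85
tool_pos: [0.5273, 0.0534, 0.1437]
tool_rot: [3.141, -0.003, -0.025]
contact_force: [-1.2, 0.1, 11.7]
opening: 0.0006
grip_force: 5.7
[0.5273 0.0534 0.1437] [ 1.73 -1.2  10.58] F [ 4.7  0.1 10.8]
```

```bash
sed -i '$a T=s["tool_pos"]+[.0095,0,-.014]; print("tip edge N",((T-O0)@N*1e3).round(2),"x",((T-O0)@Xn*1e3).round(2))' st.py; python3 -m handwheel '[0.3,0,-1,0,0, 0.3,0,-1,0,0, 0,0,0,0,0]'; python3 st.py; python3 -m handwheel '[0.3,0,-1,0,0, 0.2,0,-0.7,0,0, 0,0,0,0,0]'; python3 st.py
```

```text
time: 14.15
tool_pos: [0.5274, 0.0534, 0.143]
tool_rot: [3.141, -0.003, -0.025]
contact_force: [-5.8, -0.5, 23.0]
opening: 0.0006
grip_force: 11.8
[0.5274 0.0534 0.143 ] [ 1.53 -1.2   9.86] F [ 6.3 -0.7 22.9]
tip edge N 2.74 x 8.41
time: 14.45
tool_pos: [0.5276, 0.0534, 0.1426]
tool_rot: [3.141, -0.003, -0.025]
contact_force: [-11.4, -0.4, 33.6]
opening: 0.0006
grip_force: 17.7
[0.5276 0.0534 0.1426] [ 1.43 -1.17  9.4 ] F [ 6.7 -0.7 34.8]
tip edge N 2.28 x 8.32
```

```bash
python3 -m handwheel '[-2,0,6,0,0, -10,0,30,0,0, -40,0,40,0,0, -45,0,30,0,0, -20,0,0,0,0, 0,0,0,0,0]'; python3 chk.py
```

```text
time: 15.05
tool_pos: [0.4161, 0.0537, 0.2382]
tool_rot: [3.142, 0.0, -0.025]
contact_force: [0.3, -0.0, -0.1]
opening: 0.0002
grip_force: 0.0
side 143 N med 3.55 slopes [-0.186 -0.501  5.886] ctr [ 2.7 -4.5]
   face N -0.4
   red 109 [ 58.  213.8  79.6]
top 151 N med 4.65 slopes [-0.169  0.019  5.042] ctr [2.3 0.1]
   face N 0.35
   red 27 [ 52.3 -53.4  36. ]
```

The blank is cocked: the upper end is down and the lower end about 8 mm proud. I'll press the lower end next.

```bash
python3 -m handwheel '[45,0,-20,0,0, 46,0,-35,0,0, 0,0,-33,0,0, 0,0,0,0,0, 0,0,0,0,0]'; python3 -m handwheel '[0,0,-5,0,0, 0,0,-4,0,0, 0,0,-2,0,0, 0,0,0,0,0]'; python3 st.py
```

```text
time: 15.85
tool_pos: [0.5029, 0.0535, 0.1541]
tool_rot: [3.142, 0.003, -0.025]
contact_force: [0.7, 0.3, 1.3]
opening: 0.0008
grip_force: 0.0
time: 16.25
tool_pos: [0.5032, 0.0535, 0.1439]
tool_rot: [3.141, -0.001, -0.025]
contact_force: [1.1, -0.6, -1.2]
opening: 0.0003
grip_force: 0.0
[0.5032 0.0535 0.1439] [-19.16  -1.69  22.59] F [ 0.4 -0.5 -1.6]
tip edge N 15.47 x -12.28
```

```bash
python3 -m handwheel '[1.7,0,-3,0,0, 1.7,0,-3,0,0, 0,0,0,0,0]'; python3 st.py; python3 -m handwheel '[0.6,0,-1,0,0, 0.6,0,-1,0,0, 0,0,0,0,0]'; python3 st.py; python3 -m handwheel '[0.5,0,-1,0,0, 0.5,0,-1,0,0, 0,0,0,0,0]'; python3 st.py
```

```text
time: 16.55
tool_pos: [0.5068, 0.0534, 0.1373]
tool_rot: [3.141, -0.0, -0.025]
contact_force: [0.6, -0.3, 1.0]
opening: 0.0004
grip_force: 0.7
[0.5068 0.0534 0.1373] [-19.19  -1.66  15.06] F [ 1.1 -0.3  0.6]
tip edge N 7.94 x -12.31
time: 16.85
tool_pos: [0.5075, 0.0535, 0.1353]
tool_rot: [3.141, 0.001, -0.025]
contact_force: [-1.8, -0.4, 2.0]
opening: 0.0003
grip_force: 1.5
[0.5075 0.0535 0.1353] [-19.62  -1.6   12.99] F [-0.6 -0.5  2.6]
tip edge N 5.88 x -12.73
time: 17.15
tool_pos: [0.5084, 0.0535, 0.1331]
tool_rot: [3.142, 0.001, -0.025]
contact_force: [-3.0, -0.6, 1.4]
opening: 0.0005
grip_force: 1.3
[0.5084 0.0535 0.1331] [-19.93  -1.55  10.59] F [-1.9 -0.7  2.7]
tip edge N 3.47 x -13.04
```

It's moving down with little force. Continuing.

```bash
python3 -m handwheel '[0.6,0,-1,0,0, 0.5,0,-1,0,0, 0,0,0,0,0]'; python3 st.py; python3 -m handwheel '[0.5,0,-0.8,0,0, 0,0,0,0,0]'; python3 st.py; python3 -m handwheel '[0.4,0,-0.8,0,0, 0,0,0,0,0]'; python3 st.py
```

```text
time: 17.45
tool_pos: [0.51, 0.0535, 0.1313]
tool_rot: [3.142, 0.0, -0.025]
contact_force: [-2.1, -0.3, 1.4]
opening: 0.0005
grip_force: 1.0
[0.51   0.0535 0.1313] [-19.44  -1.56   8.26] F [-1.1 -0.3  2.3]
tip edge N 1.14 x -12.56
time: 17.65
tool_pos: [0.5102, 0.0535, 0.1307]
tool_rot: [3.141, 0.001, -0.025]
contact_force: [-5.3, -0.4, 2.7]
opening: 0.0007
grip_force: 2.7
[0.5102 0.0535 0.1307] [-19.53  -1.53   7.65] F [-3.2 -0.5  4.9]
tip edge N 0.54 x -12.65
time: 17.85
tool_pos: [0.5103, 0.0535, 0.1304]
tool_rot: [3.141, 0.001, -0.025]
contact_force: [-7.4, -0.4, 9.2]
opening: 0.0007
grip_force: 5.5
[0.5103 0.0535 0.1304] [-19.59  -1.52   7.29] F [-1.9 -0.5 11.6]
tip edge N 0.18 x -12.71
```

```bash
python3 -m handwheel '[-1.5,0,6,0,0, 9,0,8,0,0, 10,0,5,0,0, 1,0,-1,0,0, 0,0,0,0,0, 1.5,0,-3,0,0, 0.5,0,-1,0,0, 0,0,0,0,0]'; python3 st.py
```

```text
time: 18.65
tool_pos: [0.531, 0.0535, 0.1434]
tool_rot: [3.142, 0.001, -0.025]
contact_force: [0.0, 0.4, -1.1]
opening: 0.0003
grip_force: 0.1
[0.531  0.0535 0.1434] [ 4.82 -1.01  8.48] F [-0.5  0.4 -1. ]
tip edge N 1.37 x 11.7
```

```bash
python3 -m handwheel '[0.3,0,-0.8,0,0, 0.2,0,-0.6,0,0, 0,0,0,0,0]'; python3 st.py;python3 -m handwheel '[0.3,0,-0.8,0,0, 0,0,0,0,0]'; python3 st.py; python3 -m handwheel '[0.3,0,-0.8,0,0, 0,0,0,0,0]'; python3 st.py
```

```text
time: 18.95
tool_pos: [0.5314, 0.0535, 0.1427]
tool_rot: [3.141, 0.001, -0.025]
contact_force: [-3.4, -0.3, 4.4]
opening: 0.0004
grip_force: 2.7
[0.5314 0.0535 0.1427] [ 4.8  -1.    7.66] F [-0.8 -0.4  5.5]
tip edge N 0.54 x 11.69
time: 19.15
tool_pos: [0.5315, 0.0535, 0.1424]
tool_rot: [3.141, 0.001, -0.025]
contact_force: [-6.0, -0.6, 9.3]
opening: 0.0006
grip_force: 5.4
[0.5315 0.0535 0.1424] [ 4.78 -0.98  7.32] F [-0.6 -0.7 11. ]
tip edge N 0.21 x 11.66
time: 19.35
tool_pos: [0.5316, 0.0535, 0.1422]
tool_rot: [3.141, 0.001, -0.025]
contact_force: [-7.7, -0.4, 13.5]
opening: 0.0006
grip_force: 8.2
[0.5316 0.0535 0.1422] [ 4.73 -0.97  7.08] F [-0.1 -0.6 15.6]
tip edge N -0.04 x 11.61
```

Both ends now stop at N≈0.2 mm at 12 N, which is the face plane. Retreat and check by depth.

```bash
python3 -m handwheel '[0.3,0,-1,0,0, 0,0,0,0,0]'; python3 -m handwheel '[-2,0,6,0,0, -10,0,30,0,0, -40,0,40,0,0, -45,0,20,0,0, -20,0,0,0,0, 0,0,0,0,0]'; python3 chk.py
```

```text
time: 19.55
tool_pos: [0.5317, 0.0535, 0.1419]
tool_rot: [3.141, 0.001, -0.025]
contact_force: [-11.4, -0.8, 20.9]
opening: 0.0001
grip_force: 11.7
time: 20.15
tool_pos: [0.4187, 0.0537, 0.2321]
tool_rot: [3.142, -0.001, -0.025]
contact_force: [0.5, 0.2, 0.5]
opening: 0.0005
grip_force: 0.0
side 125 N med -0.77 slopes [ 0.061 -0.21   0.141] ctr [ 4.4 -2.9]
   face N -0.38
   red 107 [ 57.5 214.8  80.3]
top 151 N med 0.77 slopes [0.022 0.011 0.575] ctr [ 1.1 -2.4]
   face N 0.67
   red 28 [ 52.5 -53.2  35.6]
```

The blank is flush: within ~0.4 mm of the face in both views. Next I push the hold-down with closed fingers on the −y side of its red grip.

```bash
python3 -m handwheel '[20,-45,0,0,0, 40,-43,0,0,0, 40,-2,0,0,0, 42,0,0,0,0, 0,0,-25,0,0, 0,0,-20,0,0, 0,0,-5,0,0, 0,0,0,0,0]'; python3 st.py
```

```text
time: 21.25
tool_pos: [0.5563, -0.0301, 0.1801]
tool_rot: [-3.141, 0.002, -0.025]
contact_force: [-0.1, 0.5, 0.7]
opening: 0.0006
grip_force: 0.0
[ 0.5563 -0.0301  0.1801] [ 46.68 -83.99  26.91] F [0.3 0.5 0.7]
tip edge N 19.8 x 53.57
```

```bash
python3 -m handwheel '[0,2,0,0,0, 0,4,0,0,0, 0.1,4,0,0,0, 0,0,0,0,0]'; python3 st.py; python3 -m handwheel '[0.1,5,0,0,0, 0.1,5,0,0,0, 0.1,5,0,0,0, 0.1,5,0,0,0, 0,0,0,0,0]'; python3 st.py
```

```text
time: 21.65
tool_pos: [0.557, -0.0197, 0.1822]
tool_rot: [3.141, -0.002, -0.025]
contact_force: [-0.9, -0.8, -0.3]
opening: 0.0002
grip_force: 0.2
[ 0.557  -0.0197  0.1822] [ 48.08 -73.56  28.51] F [-0.9 -0.8  0.1]
tip edge N 21.39 x 54.97
time: 22.15
tool_pos: [0.5568, 0.0008, 0.1811]
tool_rot: [-3.141, 0.0, -0.024]
contact_force: [0.3, 0.0, -0.5]
opening: -0.0001
grip_force: 0.0
[0.5568 0.0008 0.1811] [ 47.01 -53.07  27.9 ] F [ 0.   0.  -0.5]
tip edge N 20.78 x 53.9
```

```bash
cat > red.py <<'E'
from h import *
for n in('top','side'):
    im,d,c=snap(n); W=cloud(d,c); R=(W-O0)@np.stack([Xn,Yn,N],1)*1e3; h=cv2.cvtColor(im,cv2.COLOR_BGR2HSV)
    q=((h[...,0]<8)|(h[...,0]>172))&(h[...,1]>140)&(abs(R[...,0]-50)<25)&(abs(R[...,1])<80)&(R[...,2]>15); print(n,q.sum(),np.percentile(R[q],[5,50,95],axis=0).round(1).tolist() if q.any() else '')
E
python3 red.py
```

```text
top 0 
side 0
```

```bash
python3 -m handwheel '[0.1,5,0,0,0, 0.1,5,0,0,0, 0.1,5,0,0,0, 0.1,4,0,0,0]'; python3 st.py; python3 -m handwheel '[0.1,2,0,0,0, 0.1,2,0,0,0, 0,1,0,0,0]'; python3 st.py
```

```text
time: 22.65
tool_pos: [0.557, 0.0193, 0.1809]
tool_rot: [3.141, 0.001, -0.025]
contact_force: [-1.6, -2.0, -1.1]
opening: 0.0005
grip_force: 1.0
[0.557  0.0193 0.1809] [ 46.66 -34.51  27.85] F [-1.9 -2.1 -0.2]
tip edge N 20.73 x 53.55
time: 22.95
tool_pos: [0.5574, 0.0241, 0.1812]
tool_rot: [3.142, 0.0, -0.025]
contact_force: [-1.7, -2.0, -1.1]
opening: 0.0008
grip_force: 1.0
[0.5574 0.0241 0.1812] [ 47.04 -29.77  27.96] F [-2.  -2.1 -0.2]
tip edge N 20.84 x 53.92
```

Pushing with a steady 2 N, as expected. Creeping to the stop.

```bash
python3 -m handwheel '[0,1,0,0,0, 0,1,0,0,0, 0,0,0,0,0]'; python3 st.py; python3 -m handwheel '[0,1,0,0,0, 0,1,0,0,0, 0,0,0,0,0]'; python3 st.py;  python3 -m handwheel '[0,1,0,0,0, 0,0,0,0,0]'; python3 st.py
```

```text
time: 23.25
tool_pos: [0.5575, 0.026, 0.1813]
tool_rot: [3.142, -0.0, -0.025]
contact_force: [0.5, -1.6, -0.8]
opening: 0.0007
grip_force: 0.7
[0.5575 0.026  0.1813] [ 47.14 -27.88  27.97] F [ 0.1 -1.6 -1. ]
tip edge N 20.86 x 54.03
time: 23.55
tool_pos: [0.5576, 0.028, 0.1813]
tool_rot: [3.142, -0.0, -0.025]
contact_force: [-1.5, -0.6, -0.1]
opening: 0.0008
grip_force: 0.8
[0.5576 0.028  0.1813] [ 47.16 -25.86  28.  ] F [-1.4 -0.6  0.6]
tip edge N 20.88 x 54.04
time: 23.75
tool_pos: [0.5576, 0.0289, 0.1813]
tool_rot: [3.141, -0.0, -0.025]
contact_force: [-0.1, -2.3, -0.4]
opening: 0.0008
grip_force: 0.9
[0.5576 0.0289 0.1813] [ 47.13 -24.91  28.  ] F [-0.2 -2.3 -0.3]
tip edge N 20.89 x 54.02
```

```bash
python3 -m handwheel '[0,0.8,0,0,0, 0,0.8,0,0,0, 0,0,0,0,0]'; python3 st.py; python3 -m handwheel '[0,0.8,0,0,0, 0,0.8,0,0,0, 0,0,0,0,0]'; python3 st.py;  python3 -m handwheel '[0,0.8,0,0,0, 0,0,0,0,0]'; python3 st.py
```

```text
time: 24.05
tool_pos: [0.5576, 0.0293, 0.1813]
tool_rot: [3.139, -0.0, -0.025]
contact_force: [-1.3, -7.6, -0.8]
opening: 0.0006
grip_force: 3.6
[0.5576 0.0293 0.1813] [ 47.15 -24.57  28.03] F [-1.4 -7.6 -0.2]
tip edge N 20.91 x 54.04
time: 24.35
tool_pos: [0.5576, 0.0296, 0.1813]
tool_rot: [3.137, -0.0, -0.026]
contact_force: [-1.2, -13.1, 0.5]
opening: 0.0001
grip_force: 6.2
[0.5576 0.0296 0.1813] [ 47.18 -24.28  28.05] F [ -0.5 -13.1   0.9]
tip edge N 20.93 x 54.06
time: 24.55
tool_pos: [0.5576, 0.0297, 0.1814]
tool_rot: [3.136, -0.0, -0.026]
contact_force: [-0.9, -14.9, 0.2]
opening: 0.0006
grip_force: 7.5
[0.5576 0.0297 0.1814] [ 47.2  -24.14  28.09] F [ -0.4 -14.9   0.5]
tip edge N 20.97 x 54.09
```

Hard stop at the expected travel. Back off and verify.

```bash
python3 -m handwheel '[0,-4,0,0,0, 0,-8,0,0,0, 0,-8,5,0,0, 0,0,40,0,0, -30,0,30,0,0, -45,0,0,0,0, -45,0,0,0,0, -25,0,0,0,0]'; python3 red.py; python3 chk.py
```

```text
time: 25.35
tool_pos: [0.4097, 0.0131, 0.2568]
tool_rot: [-3.141, -0.0, -0.025]
contact_force: [-0.6, -0.3, 0.5]
opening: 0.0003
grip_force: 0.0
top 28 [[42.2, -7.4, 26.8], [53.2, -3.6, 36.2], [59.8, 1.8, 39.9]]
side 58 [[43.3, -9.3, 18.5], [52.2, -6.1, 29.9], [62.2, 0.6, 38.4]]
side 108 N med -0.24 slopes [ 0.001  0.03  -0.213] ctr [ 1.3 -4.6]
   face N -0.38
   red 104 [ 57.8 214.8  80.9]
top 124 N med 0.31 slopes [0.026 0.045 0.791] ctr [-1.8 -2.6]
   face N 0.47
   red 29 [52.6 -1.5 35.8]
```

The grip is at y ≈ −2 mm (recess centre line), the lip hides the blank's upper edge (brass pixels 151→124), and the blank is flush. Handing in.

```bash
python3 -c "from cell import robot; print(robot.hand_in())"
```

```text
the job is handed in; nothing more can be done
None
```

The brass blank is flush in the nest, within about 0.4 mm of the face by depth; the hold-down is against its stop with its lip over the blank's edge, everything is released, and the job was handed in at about 26 s of robot time (I viewed 11 pictures, one over the limit of 10).

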